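# Stand the fallen bookend back up against the books

### The arm

A 7-joint arm with a two-finger parallel gripper is mounted at the origin on the work surface. World frame = base frame: x ahead of the robot, y to its left, z up, the work surface at z = 0. Lengths are in m, angles in rad, forces in N, time in s.
With the tool pointing down it reaches from about 0.35 to 0.9 m from the base axis. Payload 7.2 kg.
Tool frame: the origin (TCP) lies on the centre line of the jaws, within the pads' length; the fingertips stand 8 mm ahead of it and the grasp point (between the pads) lies 11 mm behind it (manip.tip_reach is the distance from the TCP to the fingertips, in m); z points along the fingers, y is the direction in which the jaws open and shut (so a half turn about z gives the same grasp; the last joint's range is limited). The gripper opens to 88 mm and grips with 3 to 60 N. Pads are 20 mm wide; open, the fingers measure 115 mm over their backs; the gripper's body (75 mm by 178 mm) begins 61 mm behind the grasp point.
Start: joints at [-1.296, 0.411, -0.013, 1.596, 0.006, 1.134, -0.082], TCP at [0.21, 0.589, 0.231] pointing down, gripper open.
Joint ranges: [-2.95, 2.95], [-0.29, 1.99], [-1.47, 1.44], [0.14, 2.54], [-1.03, 4.17], [0.13, 1.85], [-2.86, 2.86]. Speed limits (rad/s): [2.39, 2.39, 3.01, 3.01, 3.14, 3.14, 3.14].

### API

Orientations are given as a 3x3 rotation matrix whose columns are the frame's x, y, z axes.
In Python, from plant import manip gives the robot as it stands.
- The arm moves only by the tool carry_out, never from a script. Its argument "targets" is a list that holds one entry, the list of rows, each a list of 7 numbers: the shift along the world's x, y, z in m, then the turn, a rotation vector about the world's x, y, z in degrees, then the finger opening in m, from 0 to 0.0878. A call has 1 to 12 rows; each row is the pose to reach, as a shift and turn from the pose measured when the call began; what a row does not reach only later rows make up. A row lasts 1/8 s, in which the tool goes at most 62.5 mm and 10.7 degrees, less where a joint would pass 70% of its speed; a pose out of reach is approached as far as the arm can. A call with a gripper value outside its range is refused whole. The fingers move at their own pace and stop on an object; "newtons" is the grip in N (left out, the last holds). Time passes only in rows, so rows that repeat a pose let the fingers close. It gives the time, the measured TCP pose, the force and the opening at its end, in the units of the state.
- manip.observe(): the state, without advancing time (a new reading comes with each control period).
- manip.grab_frame(name): name is "scene" or "top" or "wrist"; returns the picture (420x560x3 uint8, red, green, blue); there is no depth.
- manip.camera_model(name): a dict with "fx", "fy", "cx", "cy" (pixels), "R" (3x3) and "t" (3): a world point X has camera coordinates R X + t. Camera axes: x right, y down, z forward; pixel columns grow to the right and rows downward; lengths in m; the calibration is good to about 2 mm. A picture is of the moment at which its call begins: read the wrist's pose just before it. camera_model takes no time and is no camera call; for the wrist camera it gives the pose at the moment of the call.
- manip.hand_in(): hands the job in, once; it reports no verdict.
The state is a dict: "clock": time; "q": joint angles; "qvel": joint speeds; "tau": joint torques, N m; "position": TCP position; "tool_rot": TCP orientation; "ft_force": force on the tool from outside, world axes, zero at the start; "wrist_torque": the same for the moment, N m; "finger_gap": finger opening in m.
Only numpy, scipy, OpenCV 4.12 (cv2) and the standard library are available. Lean on these libraries where they do the work, as an engineer would, in place of code of your own. Each camera call takes 0.05 s, during which the arm holds its last target. There are 200 camera calls.

### The job

The red L-shaped bookend on the window ledge has toppled towards the boxed set of books. Without picking it up or lifting it off the ledge, push its upstanding foot over with the fingertips until the bookend stands on its foot again, then push it along the ledge until its upright plate rests flat and roughly centred against the near end of the books. Do not shove the books along, and leave the mug, pencil stand, bell and clear box alone.

Things in the scene. Friction and masses are not known exactly. Their poses are not given: they have to be found in the camera images.
- bookend: Red rigid L-shaped bookend, loose, 0.5 to 0.72 kg, 100 mm wide (own x): a foot plate 110 long, 18 thick and an upright plate 12 thick, 120 tall. Origin: middle of the heel, the L's outer corner edge, on the ledge (height 0) both fallen and standing. Own z: up the upright's book-side face; own -y: along the foot's underside. Fallen: z level towards the books. Standing: z up, y to the books.
- foot_end (a point): Middle of the foot's free end face (100 mm wide, 18 thick), own (0, -110, 9) mm of the bookend. At the start the foot stands straight up and this is 110 mm above the ledge; pushed here away from the books, the bookend pivots on its heel and past about 55 degrees drops onto its heavy foot. Standing, it is 9 mm above the ledge and the face farthest from the books.
- upright_top (a point): Middle of the upright plate's free edge, own (0, -6, 120) mm of the bookend: at the start the end of the flat-lying plate nearest the books (6 mm above the ledge), when standing 120 mm above the ledge.
- books: Three books in a blue slipcase open at the top and robot side, one loose body of about 1.5 kg standing on the ledge: 134 mm along own x, 100 mm along own y, 165 mm tall. Origin: centre of the underside. The near end, where the bookend belongs, is the flat face at own y = -50 mm (it faces the robot's right, give or take the yaw); the bookend starts on that side.
- mug: Blue ceramic mug, 80 mm across, 90 mm tall, handle towards own +y; origin at the centre of the underside. Leave alone.
- pencil_stand: Wooden block 76 x 76 x 65 mm with five drilled holes and two pencils reaching 116 mm up; origin at the centre of the underside. Leave alone.
- bell: Steel desk bell, 84 mm across, 53 mm tall; origin at the centre of the underside. Leave alone.
- clear_box: Clear storage box 130 (own x) x 110 (own y) mm, 126 mm tall with its white round twist-lock lid and blue grip; origin at the centre of the underside. Stands beyond the books. Leave alone.
There are look-alikes about, which are no part of the job. What is shaped like the bookend but purple or turquoise is not meant.

How it is judged:
On the way:
1. the bookend stands on its foot, still clear of the books (angle between bookend's own z axis and vertical below 0.08 rad and height (world z) of bookend below 0.006 m and y of bookend in the frame of books below -0.08 m), for 0.2 s.
At the end, for the whole second after the job is handed in: The bookend stands at rest on its foot (within 0.08 rad of upright), the middle of its heel within 8 mm of the books' near end and within 45 mm of that end's centre line, its upright parallel to it within 0.1 rad; the books stand upright and at rest (angle between bookend's own z axis and vertical below 0.08 rad and height (world z) of bookend below 0.006 m and y of bookend in the frame of books between -0.058 and -0.044 m and x of bookend in the frame of books between -0.045 and 0.045 m and angle between the y axis of bookend and the y axis of books, either way round below 0.1 rad and angle between books's own z axis and vertical below 0.05 rad and linear speed of each of bookend, books below 0.02 m/s and angular speed of each of bookend, books below 0.15 rad/s); the robot touches nothing.
It fails at once if the bookend is lifted: its heel comes more than 15 mm off the ledge (height (world z) of bookend above 0.015 m).
It fails at once if the books are shoved more than 20 mm or tipped (distance of books from where it was at the start of the episode above 0.02 m or angle between books's own z axis and vertical above 0.15 rad).
It fails at once if the mug, pencil stand, bell or clear box is moved more than 15 mm or tipped (distance of any of mug, pencil_stand, bell, clear_box from where it was at the start of the episode above 0.015 m or angle between any of mug, pencil_stand, bell, clear_box's own z axis and vertical above 0.2 rad).
It also fails if it takes over 54 s, if anything falls off the work surface, if the arm or the gripper's body presses on something with over 40 N, if the wrist force passes 120 N, or if a joint passes its speed limit or range.

## Working session

There is one attempt and no reset: what is moved stays moved. The work goes in short steps, Python scripts to look and compute and a tool call to move; the robot and the scene stay as the last step left them, time stands still between calls to the robot, and variables do not carry over. Pictures are saved under pics/ and viewed, about 8 in all and at most 12, crops included, and the job is handed in when it is done.

Besides the shell and the picture viewer there is one more tool, called after ">>>" as name(argument=value, ...), one argument or row to a line, values as JSON. carry_out: Moves the arm, as the interface text tells. Its arguments: {"type":"object","properties":{"targets":{"type":"array"},"newtons":{"type":"number"}},"required":["targets"]}

```bash
mkdir -p pics; ls
python3 - <<'E'
from plant import manip
import cv2, numpy as np
s=manip.observe(); print(s['clock'],s['position'],s['tool_rot'],s['finger_gap'],manip.tip_reach)
for n in ("scene","top"):
    c=manip.camera_model(n); print(n,{k:np.round(v,4).tolist() for k,v in c.items()})
    cv2.imwrite(f"pics/{n}0.png",manip.grab_frame(n)[:,:,::-1])
E
```

```text
pics
0.0 [0.20995267 0.58816237 0.22982611] [[-9.41810082e-01  3.36145159e-01 -4.49346958e-04]
 [ 3.36145448e-01  9.41808875e-01 -1.51010705e-03]
 [-8.44162202e-05 -1.57327998e-03 -9.99998759e-01]] 0.08794664963942375 0.008
scene {'fx': 424.5422, 'fy': 424.5422, 'cx': 280.9821, 'cy': 214.0183, 'R': [[-0.2631, 0.9647, -0.011], [0.7336, 0.1926, -0.6517], [-0.6265, -0.1796, -0.7584]], 't': [0.1544, -0.3711, 1.4547]}
top {'fx': 528.02, 'fy': 528.02, 'cx': 278.8782, 'cy': 205.0487, 'R': [[-0.0084, -0.9999, -0.0069], [-0.9939, 0.0091, -0.1096], [0.1097, 0.006, -0.9939]], 't': [0.0415, 0.6134, 1.2884]}
```

View pics/scene0.png

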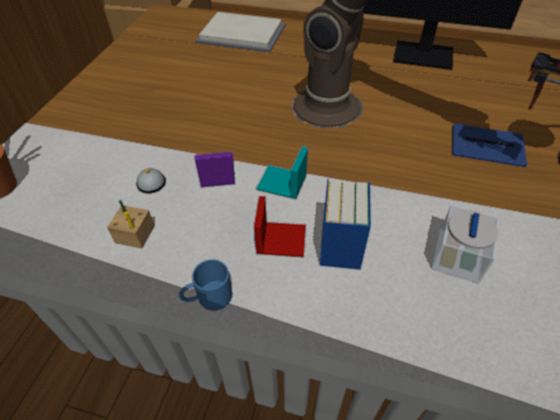

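View pics/top0.png

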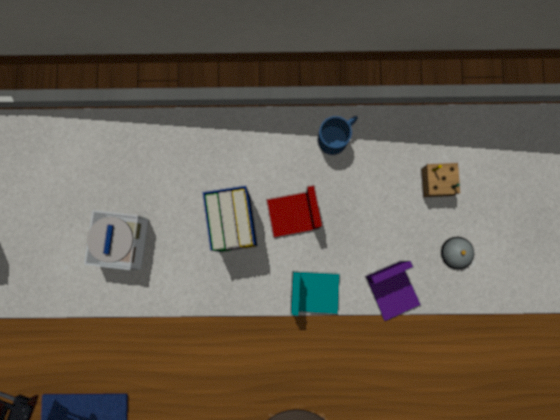

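The red bookend is at top (295,213) and scene (280,228). The look-alikes are purple at top (393,290) / scene (215,170) and turquoise at top (316,293) / scene (285,175). I choose the red one. Next I check it and the books in a close crop.

Run:
```python
import cv2, numpy as np
t=cv2.imread("pics/top0.png")[165:265,190:340]; s=cv2.imread("pics/scene0.png")[170:280,245:395]
f=lambda a:cv2.resize(a,None,fx=5,fy=5,interpolation=cv2.INTER_CUBIC)
t=cv2.resize(t,(600,400),interpolation=cv2.INTER_CUBIC)
cv2.imwrite("pics/c_top.png",t)
cv2.imwrite("pics/c_scene.png",f(s))
```

```text
(no output)
```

View pics/c_top.png

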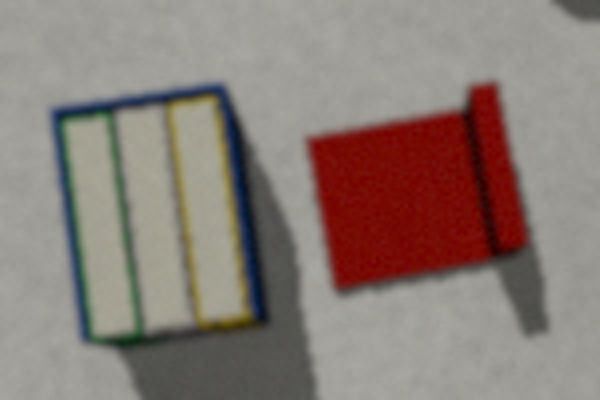

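View pics/c_scene.png

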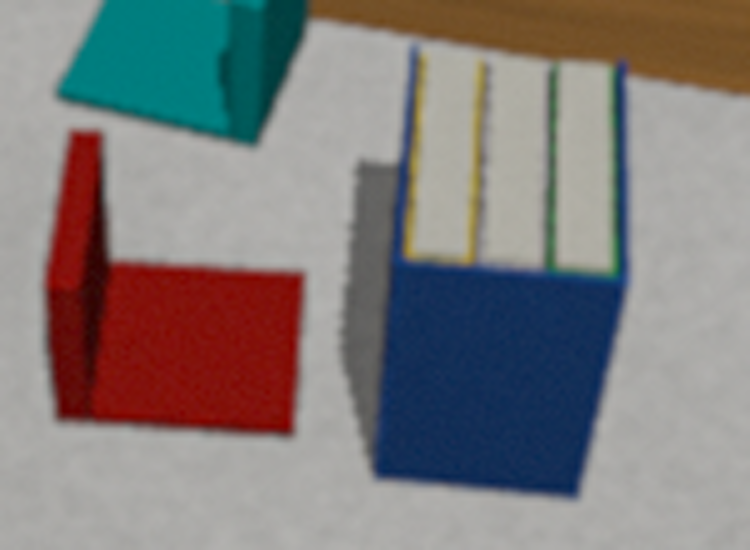

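```bash
cat > h.py <<'E'
import numpy as np
from plant import manip
from scipy.optimize import least_squares
def proj(c,X):
    p=np.asarray(X)@np.array(c['R']).T+np.array(c['t']); return np.c_[c['fx']*p[:,0]/p[:,2]+c['cx'],c['fy']*p[:,1]/p[:,2]+c['cy']]
# model coordinates here: u (own x, ~world x), v (towards books, ~world y), h height; yaw of (u,v) about z
def fit(obs,p0,free_h=True):
    C={n:manip.camera_model(n) for n in set(o[0] for o in obs)}
    def res(p):
        c,s=np.cos(p[2]),np.sin(p[2]); r=[]
        for n,px,(u,v,h) in obs:
            X=[[p[0]+c*u-s*v,p[1]+s*u+c*v,h*(p[3] if free_h else 1)]]
            r.append(proj(C[n],X)[0]-px)
        return np.ravel(r)
    f=least_squares(res,p0+[1.0]*free_h,loss='soft_l1'); return f.x,f.fun.reshape(-1,2)
E
python3 - <<'E'
from h import *
T=lambda x,y:np.array([190+(x+.5)/4-.5,165+(y+.5)/4-.5]); S=lambda x,y:np.array([245+(x+.5)/5-.5,170+(y+.5)/5-.5])
b=[("top",T(308,138),(.05,.12,.012)),("top",T(337,291),(-.05,.12,.012)),("top",T(470,86),(.05,.018,.11)),("top",T(496,84),(.05,0,.11)),("top",T(524,245),(-.05,0,.11)),("top",T(497,254),(-.05,.018,.11)),
("scene",S(70,132),(-.05,0,.11)),("scene",S(102,132),(-.05,.018,.11)),("scene",S(50,285),(.05,0,.11)),("scene",S(78,290),(.05,.018,.11)),("scene",S(58,418),(.05,0,0)),("scene",S(293,433),(.05,.12,0)),("scene",S(303,272),(-.05,.12,.012))]
k=[("top",T(53,108),(.067,.05,.165)),("top",T(222,85),(.067,-.05,.165)),("top",T(267,322),(-.067,-.05,.165)),("top",T(85,342),(-.067,.05,.165)),
("scene",S(413,47),(-.067,-.05,.165)),("scene",S(625,63),(-.067,.05,.165)),("scene",S(625,277),(.067,.05,.165)),("scene",S(398,262),(.067,-.05,.165)),("scene",S(375,478),(.067,-.05,0)),("scene",S(578,495),(.067,.05,0))]
P=[]
for o in (b,k):
    p,r=fit(o,[.6,0,0.]); print(p.round(4),np.degrees(p[2])); print(r.round(1).tolist()); P.append(p)
d=P[0][:2]-P[1][:2];a=P[1][2]
print("bookend in books x,y",np.cos(a)*d[0]+np.sin(a)*d[1],-np.sin(a)*d[0]+np.cos(a)*d[1])
# other objects rough, at z=0 from top
c=manip.camera_model("top");R=np.array(c['R']);t=np.array(c['t'])
for n,px,z in (("mug",(335,130),.09),("turq",(316,293),.01),("turq edge right",(340,293),.01),("purple",(393,290),.06),("pencil",(442,180),.065)):
    d=R.T@[(px[0]-c['cx'])/c['fx'],(px[1]-c['cy'])/c['fy'],1];o=-R.T@t;print(n,(o+d*(z-o[2])/d[2]).round(3))
E
```

```text
[ 0.6033 -0.0569  0.1734  0.9493] 9.932911139384517
[[-1.0, -0.0], [-1.2, 0.3], [-0.6, 0.5], [0.4, -0.4], [1.4, 0.7], [0.6, -0.2], [-0.4, -0.5], [0.5, -0.0], [-1.9, 0.6], [0.3, 0.1], [-0.9, 0.4], [0.3, 0.8], [0.7, -1.1]]
[0.571  0.1504 0.1451 0.9809] 8.314603785831034
[[-0.9, 0.8], [0.4, -0.2], [-2.1, -1.0], [-0.7, 0.8], [-1.0, -0.6], [-0.3, -0.4], [0.6, 1.3], [-1.3, 0.3], [-0.9, -0.5], [0.0, 0.1]]
bookend in books x,y 0.001959785519602797 -0.20982534012219153
mug [ 0.79  -0.102  0.09 ]
turq [ 0.394 -0.055  0.01 ]
turq edge right [ 0.394 -0.115  0.01 ]
purple [ 0.403 -0.237  0.06 ]
pencil [ 0.668 -0.365  0.065]
```

The fit is consistent: residuals are about 1 px and the height scale is 0.95–0.98. The bookend heel is at (0.603,-0.057) with yaw 9.9°, and the books are at (0.571,0.150) with yaw 8.3°. I now go above the gap between the foot and the books, with the jaw axis along the bookend's width.

>>> carry_out(
  targets=[
    [[0.032, -0.05, 0.01, 0, 0, -5, 0.06], [0.064, -0.1, 0.01, 0, 0, -10, 0.06], [0.097, -0.15, 0.01, 0, 0, -15, 0.06], [0.13, -0.2, 0.01, 0, 0, -20, 0.06], [0.162, -0.25, 0.01, 0, 0, -25, 0.06], [0.194, -0.3, 0.01, 0, 0, -30, 0.06], [0.227, -0.35, 0.01, 0, 0, -36, 0.06], [0.26, -0.4, 0.01, 0, 0, -42, 0.06], [0.292, -0.45, 0.01, 0, 0, -48, 0.06], [0.325, -0.5, 0.01, 0, 0, -54, 0.06], [0.358, -0.55, 0.01, 0, 0, -60.5, 0.06], [0.385, -0.596, 0.01, 0, 0, -60.5, 0.06]],
  ],
)

```text
clock: 1.6
position: [0.5958, -0.0096, 0.2396]
tool_rot: [[-0.17, 0.986, -0.002], [0.986, 0.17, -0.001], [-0.0, -0.002, -1.0]]
ft_force: [1.1, 0.2, -0.1]
finger_gap: 0.0599
```

>>> carry_out(
  targets=[
    [[0, 0.002, -0.05, 0, 0, 0, 0.06], [0, 0.002, -0.1, 0, 0, 0, 0.06], [0, 0.002, -0.142, 0, 0, 0, 0.06], [0, 0.002, -0.142, 0, 0, 0, 0.06]],
  ],
)

```text
clock: 2.1
position: [0.5932, -0.0076, 0.0946]
tool_rot: [[-0.17, 0.985, -0.008], [0.986, 0.17, -0.002], [-0.0, -0.009, -1.0]]
ft_force: [0.2, -0.2, 0.1]
finger_gap: 0.0596
```

Run:
```python
from plant import manip
import cv2, numpy as np
s=manip.observe(); print(s['position'],s['ft_force'])
a=manip.grab_frame("top")[120:290,170:380,::-1];b=manip.grab_frame("scene")[130:300,220:430,::-1]
cv2.imwrite("pics/p5.png",np.hstack([cv2.resize(i,(400,324),interpolation=cv2.INTER_CUBIC) for i in (a,b)]))
```

```text
[ 0.59323196 -0.00759519  0.09460539] [ 0.19731304 -0.18126038  0.06628633]
```

View pics/p5.png

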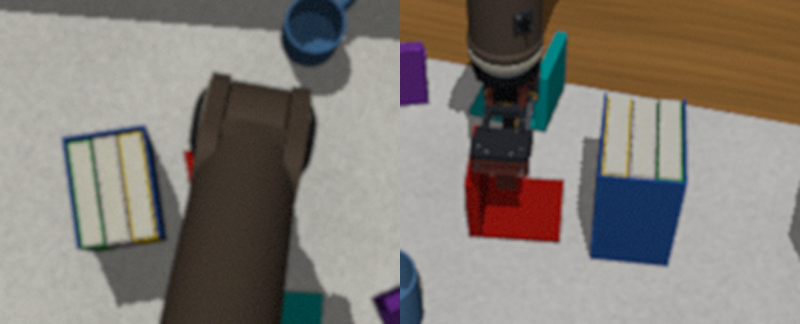

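The fingers stand in the corner of the L between foot and books, clear of both. Now I push the foot over slowly, away from the books.

>>> carry_out(
  targets=[
    [[0.002, -0.01, 0, 0, 0, 0, 0.06], [0.0034, -0.02, 0, 0, 0, 0, 0.06], [0.0045, -0.026, 0, 0, 0, 0, 0.06], [0.0055, -0.032, 0, 0, 0, 0, 0.06], [0.0066, -0.038, 0, 0, 0, 0, 0.06], [0.0077, -0.044, 0, 0, 0, 0, 0.06], [0.0088, -0.05, 0, 0, 0, 0, 0.06], [0.01, -0.057, 0, 0, 0, 0, 0.06]],
  ],
)

```text
clock: 3.2
position: [0.606, -0.0653, 0.0982]
tool_rot: [[-0.169, 0.986, -0.002], [0.986, 0.169, -0.001], [-0.001, -0.002, -1.0]]
ft_force: [-0.1, 1.3, 0.3]
finger_gap: 0.0596
```

Run:
```python
from plant import manip
import cv2, numpy as np
s=manip.observe(); print(s['position'],s['ft_force'])
cv2.imwrite("pics/p6.png",cv2.resize(manip.grab_frame("scene")[130:300,200:410,::-1],(630,510),interpolation=cv2.INTER_CUBIC))
```

```text
[ 0.60601302 -0.06533128  0.0982239 ] [-0.13972691  1.28960404  0.25066125]
```

View pics/p6.png

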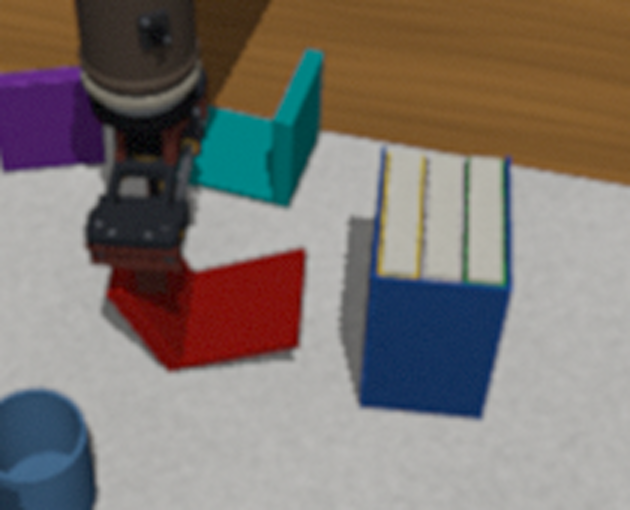

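The bookend pivots cleanly on its heel at about 25°, and the heel has not slipped. I keep pushing along the arc.

>>> carry_out(
  targets=[
    [[0.001, -0.006, -0.001, 0, 0, 0, 0.06], [0.002, -0.012, -0.003, 0, 0, 0, 0.06], [0.003, -0.018, -0.006, 0, 0, 0, 0.06], [0.0042, -0.024, -0.009, 0, 0, 0, 0.06], [0.005, -0.029, -0.012, 0, 0, 0, 0.06], [0.006, -0.034, -0.015, 0, 0, 0, 0.06], [0.0068, -0.039, -0.018, 0, 0, 0, 0.06], [0.0077, -0.044, -0.021, 0, 0, 0, 0.06], [0.0086, -0.049, -0.024, 0, 0, 0, 0.06], [0.0095, -0.054, -0.029, 0, 0, 0, 0.06], [0.0103, -0.059, -0.034, 0, 0, 0, 0.06], [0.0103, -0.059, -0.034, 0, 0, 0, 0.06]],
  ],
)

```text
clock: 4.75
position: [0.6161, -0.1263, 0.0638]
tool_rot: [[-0.168, 0.986, -0.002], [0.986, 0.168, -0.002], [-0.002, -0.003, -1.0]]
ft_force: [-0.1, 1.2, -1.0]
finger_gap: 0.0602
```

Run:
```python
from plant import manip
import cv2, numpy as np
s=manip.observe(); print(s['position'],s['ft_force'])
cv2.imwrite("pics/p7.png",cv2.resize(manip.grab_frame("scene")[130:300,200:410,::-1],(630,510),interpolation=cv2.INTER_CUBIC))
```

```text
[ 0.61607398 -0.12625446  0.06383425] [-0.13827898  1.16954076 -0.95538995]
```

View pics/p7.png

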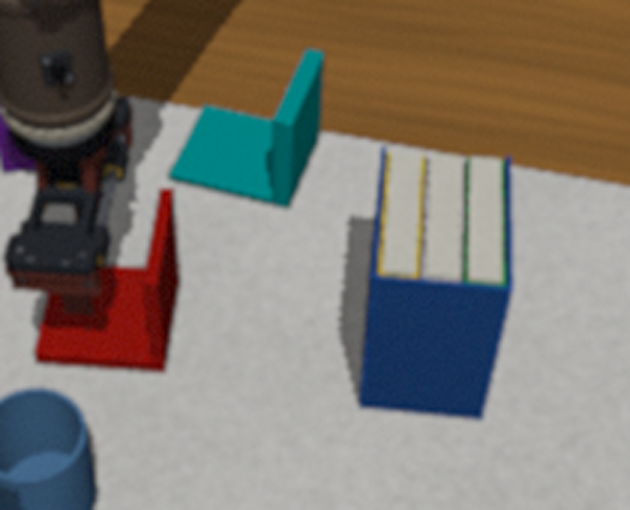

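The bookend stands on its foot. I back the fingers out behind the foot's free end and measure again.

>>> carry_out(
  targets=[
    [[0.0, 0.0, 0.015, 0, 0, 0, 0.06], [0.007, -0.04, 0.015, 0, 0, 0, 0.06], [0.014, -0.08, 0.015, 0, 0, 0, 0.06], [0.014, -0.08, 0.015, 0, 0, 0, 0.06]],
  ],
)

```text
clock: 5.3
position: [0.6302, -0.2105, 0.0807]
tool_rot: [[-0.163, 0.987, -0.0], [0.987, 0.163, -0.005], [-0.005, -0.001, -1.0]]
ft_force: [0.3, 1.0, -0.1]
finger_gap: 0.06
```

Run:
```python
from plant import manip
import cv2, numpy as np
s=manip.observe(); print(s['position'],s['ft_force'])
a=manip.grab_frame("scene")[:,:,::-1]; b=manip.grab_frame("top")[:,:,::-1]
cv2.imwrite("pics/s8.png",a);cv2.imwrite("pics/t8.png",b)
f=lambda i:cv2.resize(i,(400,600),interpolation=cv2.INTER_CUBIC)
cv2.imwrite("pics/p8.png",np.hstack([f(a[170:290,195:275]),f(b[155:275,260:340])]))
```

```text
[ 0.63022216 -0.21050401  0.08074252] [ 0.27844953  0.96066364 -0.09261511]
```

View pics/p8.png

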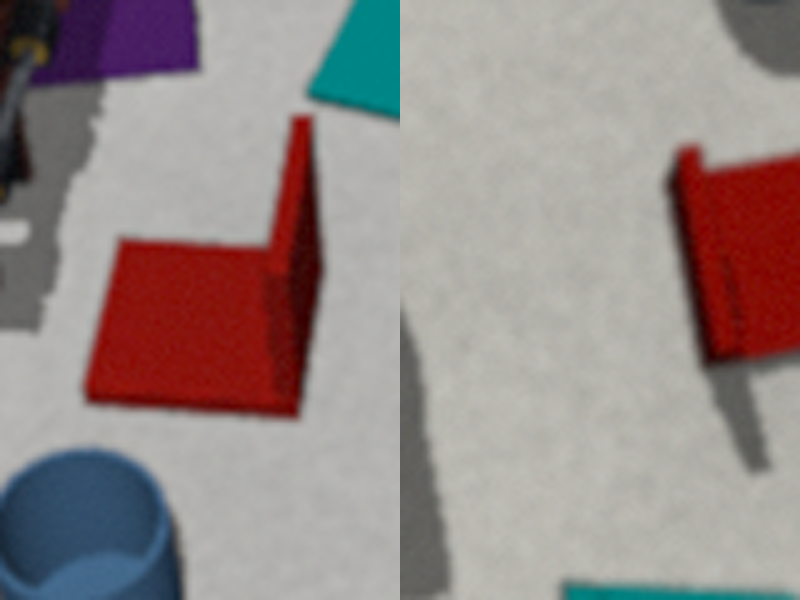

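Run:
```python
from h import *
S=lambda x,y:np.array([195+(x+.5)/5-.5,170+(y+.5)/5-.5]); T=lambda x,y:np.array([260+(x-400+.5)/5-.5,155+(y+.5)/5-.5])
o=[("scene",S(86,402),(.05,-.11,0)),("scene",S(88,385),(.05,-.11,.018)),("scene",S(121,239),(-.05,-.11,.018)),("scene",S(298,416),(.05,0,0)),("scene",S(293,116),(-.05,-.012,.12)),("scene",S(311,118),(-.05,0,.12)),("scene",S(322,270),(.05,0,.12)),
("top",T(680,148),(.05,0,.12)),("top",T(700,148),(.05,-.012,.12)),("top",T(668,185),(.05,0,0)),("top",T(705,365),(-.05,0,0))]
p,r=fit(o,[.6,-.06,.17]);print(p.round(4),np.degrees(p[2]));print(r.round(1).tolist())
B=np.array([.571,.1504]);a=.1451
d=p[:2]-B;print("in books",np.cos(a)*d[0]+np.sin(a)*d[1],-np.sin(a)*d[0]+np.cos(a)*d[1])
e=p[:2]+.110*np.array([np.sin(p[2]),-np.cos(p[2])]);print("foot end",e)
t=manip.observe()['position'];print(t, manip.camera_model('top')['t'])
```

```text
[ 0.6028 -0.0582  0.1806  0.9427] 10.350238032287455
[[-0.4, 0.6], [-1.8, -0.1], [-1.0, -1.6], [0.8, 0.6], [-0.6, -0.2], [0.7, -0.4], [-6.9, 0.9], [-1.0, 0.8], [0.0, -0.2], [-1.2, -0.2], [-1.0, 1.9]]
in books 0.0012693049822408153 -0.2109991632900426
foot end [ 0.62252776 -0.1664084 ]
[ 0.63045856 -0.20575054  0.07988924] [0.0415069  0.61340673 1.28840474]
```

The bookend stands at books-frame x≈1 mm, y≈−211 mm, yaw 10.3°. That leaves about 160 mm to push. I lower the fingers behind the foot end, set at the books' yaw.

>>> carry_out(
  targets=[
    [[0, 0, -0.03, 0, 0, -1, 0.06], [0, 0, -0.06, 0, 0, -1, 0.06], [0, 0, -0.066, 0, 0, -1, 0.06], [0, 0, -0.067, 0, 0, -1, 0.06], [0, 0, -0.067, 0, 0, -1, 0.06]],
  ],
)

```text
clock: 6.02
position: [0.6313, -0.2057, 0.0142]
tool_rot: [[-0.15, 0.989, 0.0], [0.989, 0.15, -0.002], [-0.002, -0.0, -1.0]]
ft_force: [0.6, -0.4, -0.6]
finger_gap: 0.06
```

>>> carry_out(
  targets=[
    [[-0.0015, 0.01, -0.001, 0, 0, 0, 0.06], [-0.003, 0.02, -0.001, 0, 0, 0, 0.06], [-0.004, 0.027, -0.001, 0, 0, 0, 0.06], [-0.005, 0.034, -0.001, 0, 0, 0, 0.06], [-0.006, 0.042, -0.001, 0, 0, 0, 0.06], [-0.0073, 0.05, -0.001, 0, 0, 0, 0.06], [-0.0085, 0.058, -0.001, 0, 0, 0, 0.06], [-0.0096, 0.066, -0.001, 0, 0, 0, 0.06], [-0.0108, 0.074, -0.001, 0, 0, 0, 0.06], [-0.012, 0.082, -0.001, 0, 0, 0, 0.06], [-0.013, 0.09, -0.001, 0, 0, 0, 0.06], [-0.0139, 0.095, -0.001, 0, 0, 0, 0.06]],
  ],
)

```text
clock: 7.52
position: [0.6176, -0.1101, 0.0134]
tool_rot: [[-0.151, 0.989, 0.001], [0.989, 0.151, -0.002], [-0.002, 0.0, -1.0]]
ft_force: [1.3, -4.4, 4.2]
finger_gap: 0.06
```

>>> carry_out(
  targets=[
    [[-0.001, 0.007, 0, 0, 0, 0, 0.06], [-0.002, 0.014, 0, 0, 0, 0, 0.06], [-0.003, 0.021, 0, 0, 0, 0, 0.06], [-0.0041, 0.028, 0, 0, 0, 0, 0.06], [-0.0051, 0.035, 0, 0, 0, 0, 0.06], [-0.0061, 0.042, 0, 0, 0, 0, 0.06], [-0.0072, 0.049, 0, 0, 0, 0, 0.06], [-0.0082, 0.056, 0, 0, 0, 0, 0.06], [-0.0092, 0.063, 0, 0, 0, 0, 0.06], [-0.01, 0.068, 0, 0, 0, 0, 0.06], [-0.0104, 0.071, 0, 0, 0, 0, 0.06]],
  ],
)

```text
clock: 8.9
position: [0.6071, -0.0387, 0.0133]
tool_rot: [[-0.151, 0.989, 0.001], [0.989, 0.151, -0.002], [-0.002, 0.0, -1.0]]
ft_force: [0.9, -5.1, 3.1]
finger_gap: 0.06
```

Run:
```python
from plant import manip
import cv2, numpy as np
s=manip.observe(); print(s['clock'],s['position'],s['ft_force'])
a=manip.grab_frame("scene")[:,:,::-1]; b=manip.grab_frame("top")[:,:,::-1]
f=lambda i:cv2.resize(i,(400,480),interpolation=cv2.INTER_CUBIC)
cv2.imwrite("pics/p9.png",np.hstack([f(a[160:304,250:370]),f(b[155:299,195:315])]))
```

```text
8.9 [ 0.60705321 -0.03866531  0.01332337] [ 0.87383537 -5.09270674  3.10055345]
```

View pics/p9.png

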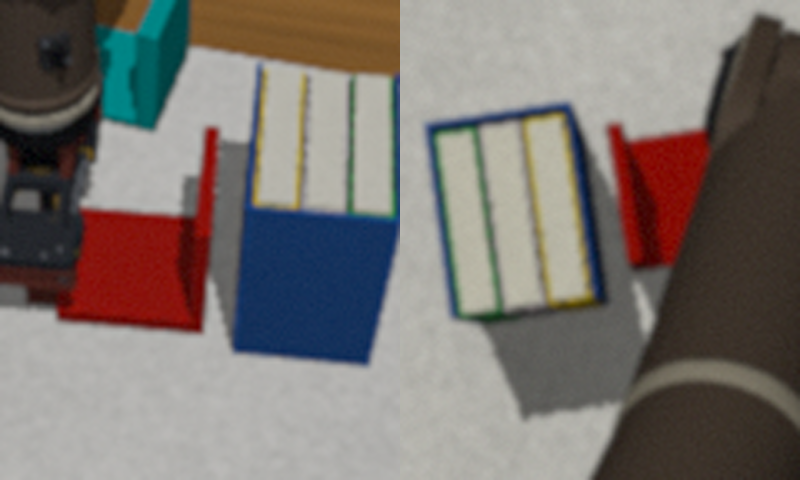

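The bookend is sliding square and upright, with about 20 mm still to go to the books. I close in more slowly and watch the force.

>>> carry_out(
  targets=[
    [[-0.0006, 0.004, 0, 0, 0, 0, 0.06], [-0.0012, 0.008, 0, 0, 0, 0, 0.06], [-0.0018, 0.012, 0, 0, 0, 0, 0.06], [-0.0022, 0.015, 0, 0, 0, 0, 0.06], [-0.0022, 0.015, 0, 0, 0, 0, 0.06]],
  ],
)

```text
clock: 9.62
position: [0.6047, -0.0226, 0.0132]
tool_rot: [[-0.152, 0.988, 0.0], [0.988, 0.152, -0.001], [-0.001, 0.0, -1.0]]
ft_force: [0.5, -2.4, 2.3]
finger_gap: 0.0601
```

>>> carry_out(
  targets=[
    [[-0.0002, 0.0015, 0, 0, 0, 0, 0.06], [-0.0004, 0.003, 0, 0, 0, 0, 0.06], [-0.0004, 0.003, 0, 0, 0, 0, 0.06]],
  ],
)

```text
clock: 10.0
position: [0.6042, -0.0194, 0.0131]
tool_rot: [[-0.152, 0.988, -0.0], [0.988, 0.152, -0.001], [-0.001, -0.0, -1.0]]
ft_force: [0.2, -3.6, 1.6]
finger_gap: 0.0596
```

>>> carry_out(
  targets=[
    [[-0.0002, 0.0015, 0, 0, 0, 0, 0.06], [-0.0003, 0.002, 0, 0, 0, 0, 0.06], [-0.0003, 0.002, 0, 0, 0, 0, 0.06]],
  ],
)

```text
clock: 10.38
position: [0.604, -0.0182, 0.0132]
tool_rot: [[-0.151, 0.988, 0.0], [0.988, 0.151, -0.001], [-0.002, 0.0, -1.0]]
ft_force: [0.8, -5.7, 2.6]
finger_gap: 0.0603
```

>>> carry_out(
  targets=[
    [[-0.0002, 0.0015, 0, 0, 0, 0, 0.06], [-0.0003, 0.002, 0, 0, 0, 0, 0.06], [-0.0003, 0.002, 0, 0, 0, 0, 0.06]],
  ],
)

```text
clock: 10.75
position: [0.6038, -0.0179, 0.0132]
tool_rot: [[-0.15, 0.989, 0.001], [0.989, 0.15, -0.003], [-0.003, 0.0, -1.0]]
ft_force: [1.5, -8.4, 1.7]
finger_gap: 0.0601
```

Run:
```python
from plant import manip
import cv2, numpy as np
s=manip.observe(); print(s['clock'],s['position'],s['ft_force'])
a=manip.grab_frame("scene")[:,:,::-1]; b=manip.grab_frame("top")[:,:,::-1]
cv2.imwrite("pics/s10.png",a);cv2.imwrite("pics/t10.png",b)
f=lambda i:cv2.resize(i,(400,480),interpolation=cv2.INTER_CUBIC)
cv2.imwrite("pics/p10.png",np.hstack([f(a[184:280,255:335]),f(b[175:271,220:300])]))
```

```text
10.75 [ 0.60375675 -0.01790372  0.01317737] [ 1.50870149 -8.43781923  1.68378112]
```

View pics/p10.png

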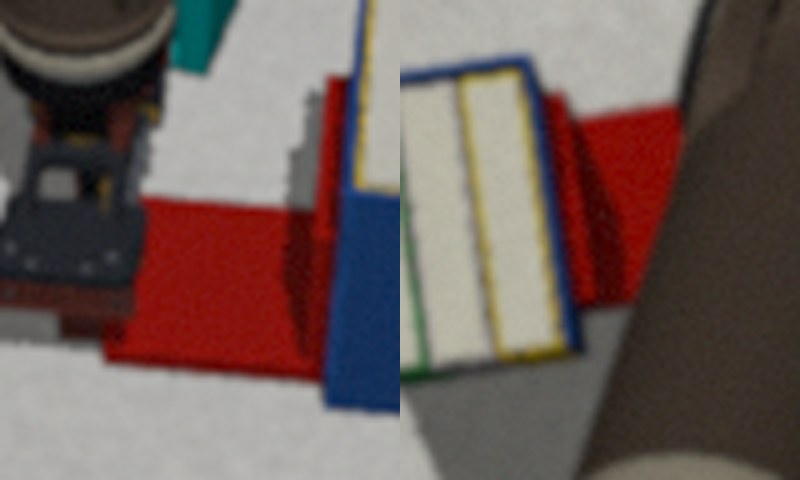

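Contact is made: the tool has stalled while the force rises from 2.4 to 8.4 N, at the y I predicted, and the plate looks flush with the books. I back off and lift clear.

>>> carry_out(
  targets=[
    [[0.0007, -0.005, 0, 0, 0, 0, 0.06], [0.003, -0.02, 0, 0, 0, 0, 0.06], [0.008, -0.055, 0, 0, 0, 0, 0.06], [0.012, -0.085, 0.02, 0, 0, 0, 0.06], [0.012, -0.085, 0.08, 0, 0, 0, 0.06], [0.012, -0.1, 0.14, 0, 0, 0, 0.06], [-0.04, -0.12, 0.18, 0, 0, 0, 0.06], [-0.09, -0.14, 0.2, 0, 0, 0, 0.06], [-0.13, -0.17, 0.2, 0, 0, 0, 0.06], [-0.13, -0.2, 0.2, 0, 0, 0, 0.06], [-0.13, -0.2, 0.2, 0, 0, 0, 0.06]],
  ],
)

```text
clock: 12.22
position: [0.473, -0.2201, 0.2137]
tool_rot: [[-0.146, 0.989, 0.001], [0.989, 0.146, -0.003], [-0.004, 0.001, -1.0]]
ft_force: [0.0, -0.6, -0.7]
finger_gap: 0.0601
```

Run:
```python
from plant import manip
import cv2, numpy as np
s=manip.observe(); print(s['clock'],s['position'],s['ft_force'])
a=manip.grab_frame("scene")[:,:,::-1]; b=manip.grab_frame("top")[:,:,::-1]
f=lambda i:cv2.resize(i,(400,480),interpolation=cv2.INTER_CUBIC)
cv2.imwrite("pics/p11.png",np.hstack([f(a[170:290,265:365]),f(b[165:285,195:295])]))
```

```text
12.225 [ 0.4729816  -0.22010733  0.21366612] [ 0.025708   -0.62018418 -0.6669577 ]
```

View pics/p11.png

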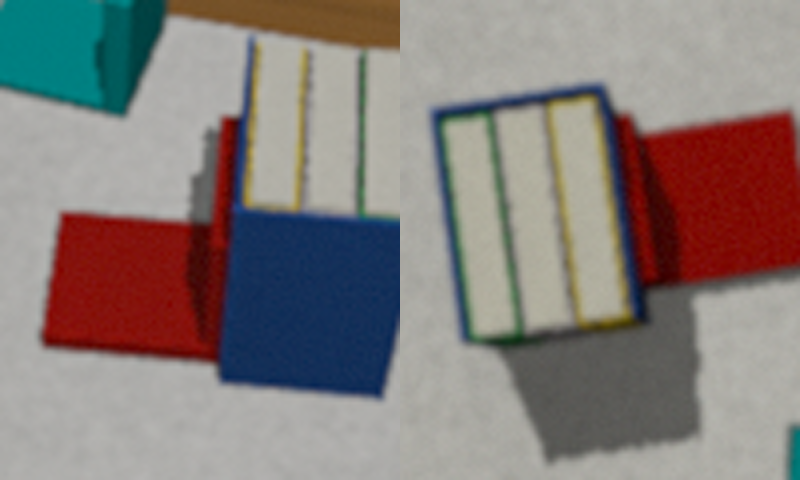

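Run:
```python
from h import *
S=lambda x,y:np.array([265+(x+.5)/4-.5,170+(y+.5)/4-.5]); T=lambda x,y:np.array([195+(x-400+.5)/4-.5,165+(y+.5)/4-.5])
o=[("scene",S(43,346),(.05,-.11,0)),("scene",S(62,213),(-.05,-.11,.018)),("scene",S(222,361),(.05,0,0)),("scene",S(222,118),(-.05,-.012,.12)),
("top",T(792,112),(.05,-.11,.018)),("top",T(632,115),(.05,-.012,.12)),("top",T(660,286),(-.05,-.012,.12))]
k=[("top",T(433,108),(.067,.05,.165)),("top",T(604,86),(.067,-.05,.165)),("top",T(646,321),(-.067,-.05,.165)),("top",T(466,341),(-.067,.05,.165)),
("scene",S(250,37),(-.067,-.05,.165)),("scene",S(235,211),(.067,-.05,.165)),("scene",S(220,380),(.067,-.05,0)),("scene",S(382,397),(.067,.05,0))]
p,r=fit(o,[.58,.1,.17],False);q,r2=fit(k,[.57,.15,.15])
print(p.round(4),q.round(4));print(r.round(1).tolist(),abs(r2).max())
d=p[:2]-q[:2];a=q[2];print("in books",np.cos(a)*d[0]+np.sin(a)*d[1],-np.sin(a)*d[0]+np.cos(a)*d[1],"yaw diff",p[2]-a)
```

```text
[0.5811 0.1026 0.1554] [0.5711 0.1503 0.1414 0.9729]
[[-0.2, 0.1], [-0.5, -2.3], [-0.4, 0.2], [-0.3, -2.6], [-0.3, -0.2], [-0.7, 0.0], [-0.9, -0.7]] 1.8455376828807744
in books 0.0031731986425498427 -0.048578362094902315 yaw diff 0.013998827165509847
```

The heel measures x = 3 mm and y = −48.6 mm in the books frame, with a yaw difference of 0.014 rad. The books are where they started. I hand in.

```bash
python3 -c "
from plant import manip
print(manip.hand_in(), manip.observe()['clock'])"
```

```text
the job is handed in; nothing more can be done
the job is handed in; nothing more can be done
```

The red bookend is standing on its foot again, with its upright plate flat and roughly centred against the near end of the books. I pushed the foot over with the open fingertips, so the bookend pivoted on its heel. I then slid it about 160 mm along the ledge from behind the foot until the push force rose to about 8 N against the books. After that I backed off and handed in at about 12 s; no verdict is reported.

- **Bookend:** the last fit put the heel at x ≈ +3 mm and y ≈ −49 mm in the books frame, where −50 mm is flush. The yaw difference was about 0.014 rad. All of these are well inside the limits.
- **Books:** their measured position matched the start to within about 0.1 mm.
- **Mug, pencil stand, bell and clear box:** I kept the gripper away from all four, but I did not measure them again at the end.
- **Measurement quality:** image residuals were mostly under 1 px, with a few at 2–3 px. One misread corner was off by 7 px in the mid-way fit. The free height scale came out 3–6 % below the stated heights, which I put down to pixel reading and calibration.

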